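Register an object board on the photography stage

ROBOT

A 6-joint arm with a two-finger parallel gripper is mounted at the origin on the work surface. World frame = base frame: x ahead of the robot, y to its left, z up, the work surface at z = 0. Lengths are in mm, angles in degrees, forces in N, time in s.
With the tool pointing down it reaches from about 325 to 925 mm from the base axis. Payload 3.1 kg.
Tool frame: the origin (TCP) lies at the very end of the fingers, on their centre line; the grasp point (between the pads) lies grasp_offset behind it (grasp_offset is the distance from the TCP to the grasp point, in mm); z points along the fingers, y is the line along which they close (so a half turn about z gives the same grasp; the last joint's range is limited). The gripper opens to 85 mm and grips with 20 to 120 N. Pads are 22 mm wide; open, the fingers measure 114 mm over their backs; the gripper's body (76 mm by 85 mm) begins 54 mm behind the grasp point. The pads swing forward as they close: fully open they stand 13 mm farther back than shut.
Start: joints at [67.368, 12.427, 92.441, -0, 75.132, -6.429], TCP at [174.384, 600.191, 231.3] pointing down, gripper open.
Joint ranges: [-157.48, 157.48], [-44.54, 120.13], [17.64, 146.25], [-64.5, 244.5], [7.68, 150.69], [-147.95, 147.95]. Speed limits (degrees/s): [159.86, 159.86, 180, 180, 180, 180].

INTERFACE

Orientations are given as [roll, pitch, yaw] about the fixed x, y, z axes, in that order (R = Rz(yaw) Ry(pitch) Rx(roll)).
In Python, from station import * gives the robot as it stands. Calls block until the motion is done:
- goto(position, orientation): joint-space move of the TCP to a pose.
- move_l(position, attitude=None, speed=150): straight line of the TCP; attitude=None keeps the orientation; speed is the mean speed in mm/s.
- move_j(angles): joint-space move.
- grip(opening, squeeze=None): finger opening in mm; squeeze is the grip in N (None keeps the last); returns when the fingers have stopped.
- wait(seconds).
- solve_ik(position, orientation): joint angles nearest the present ones, or None.
- get_obs(): the state.
- get_image(name): name is "side" or "top"; returns the picture (480x640x3 uint8, red, green, blue); there is no depth.
- get_calibration(name): a dict with "fx", "fy", "cx", "cy" (pixels), "R" (3x3) and "t" (3): a world point X has camera coordinates R X + t. Camera axes: x right, y down, z forward; pixel columns grow to the right and rows downward; lengths in mm; the calibration is good to about 2 mm. A picture is of the moment at which its call begins. get_calibration takes no time and is no camera call.
A pose or a line that the arm cannot do raises Unreachable and nothing moves.
- sign_off(): hands the job in; it is judged then, once.
Trained networks look in the newest picture that a camera, given by its name, has taken for a name from the list of things; names that differ only in an ending like _2 or _b are one class to them, and where a whole thing is asked for, a point or a joint stands for the part that bears it (a point fixed in the world has none). Each returns a list of dicts, best first, with "score" (0 to 1); they miss things now and then, are a little off and sometimes report something else, mostly with a low value. They report only what shows in the picture. A call takes as long as a camera call. They do not tell look-alikes from the thing itself.
- spot_in(name, camera): "extent" ([centre column, centre row, width, height] in pixels, round what is visible of it).
- regions_of(name, camera): "region" (480x640 bool, what is visible of it) and "extent" ([centre column, centre row, width, height] in pixels, round what is visible of it).
The state is a dict: "t": time; "joint_pos": joint angles; "qvel": joint speeds; "effort": joint torques, N m; "tcp_pos": TCP position; "ee_rot": TCP orientation; "wrist_force": force on the tool from outside, world axes, zero at the start; "moment": the same for the moment, N m; "grip_width": finger opening in mm; "grip_force": force on a finger pad.
Only numpy, scipy, OpenCV 4.12 (cv2) and the standard library are available. Lean on these libraries where they do the work, as an engineer would, in place of code of your own. Each camera call takes 0.05 s, during which the arm holds its last target. There are 200 camera calls.

TASK

Push the grey object board, with the basket riding on it, under the light bar so that its V notch seats on the round register pin while the board is still askew, and then swing the board about the pin until its far edge meets the stop. Press it home so that it bears on pin and stop together, firmly but without forcing, then let go and leave it lying there. Push on the board only: do not touch the basket or the light bar, keep the basket standing between its chocks, and leave the other things as they are.

Things in the scene. Friction and masses are not known exactly. Their poses are not given: they have to be found in the camera images.
- stage: Dark grey baseboard of the photography stage, fixed on the table. Origin in the plane of the table top; its x axis points away from the robot (yaw within 0.2 rad), y to the left. It covers x from -250 to +170 mm and y from -260 to +260 mm; its top, on which board, pin and stop stand, is at z = 18 mm.
- board: Flat blue-grey object board (foam plank), loose, 0.35 kg, 150 mm (x) by 200 mm (y) by 26 mm thick; with the basket it slides at a push of 3 to 8 N. Origin at the centre of its underside; x points to its far edge (x = +75 mm), y to the left; the edge to push is the near one, x = -75 mm. It starts nearer the robot than the pin, its right end turned to the robot by 0.3 to 0.5 rad from the stage.
- notch (a point): Point of the board at x = +58.9 mm, y = +60 mm of its frame, 13 mm above its underside: the pin's axis stands here when the notch is fully seated. The notch is a V of 70 degrees cut through the board's far edge, 30 mm deep, 42 mm wide at the mouth, symmetric about y = +60 mm.
- pin: Round polished steel register pin, slippery, fixed upright on the baseboard at x = +59 mm, y = +60 mm of the stage: 16 mm diameter, 44 mm high. Origin on its axis at its foot (the baseboard's top).
- stop_nose (a point): Point on the axis of the stop's half-round nose (radius 10 mm, upright axis), 13 mm above the baseboard's top. The board's far edge touches the nose when this point is at x = +85 mm in the board's frame.
- stop: Polished aluminium stop, fixed and slippery: a block 34 mm long, 20 mm wide, 36 mm high, its half-round nose towards the robot, a black thumb screw on top (48 mm high in all). Origin under the nose's axis at the baseboard's top. It stands on the stage's y = -75 mm, at x between 75 and 95 mm: the final heading of the board depends on it.
- lamp: Light bar, fixed across the stage: stage x from -98 to -42 mm, 500 mm long in y, underside 171 mm and top 205 mm above the table (screws to 219), on two 18 mm posts at stage x = -70, y = +-238 mm with feet 60 by 36 mm. Origin and axes as the stage. It overhangs the board's near edge in the last part of the job: a tool pushing there must lean back towards the robot by 25 to 40 degrees.
- basket: Dark coiled basket with a small knob, fragile, loose, about 0.3 kg, 84 mm in diameter, 81 mm high, standing in the middle of the board with 3 mm play between three white foam chocks (20 by 30 by 18 mm high, fixed on the board 55 mm from its origin at 0, 120 and 240 degrees from its x). Origin at the centre of its underside.
- scale_bar: Bystander, loose: black and white scale bar 120 by 24 by 8 mm lying on the baseboard along its left side, left of the pin. Origin at the centre of its underside.
- foam_block: Bystander, loose: white foam block 60 by 45 by 30 mm on the baseboard's near right corner. Origin at the centre of its underside.
- bowl: Bystander, loose: terracotta bowl, 110 mm in diameter and 60 mm high, on the table to one side of the stage. Origin at the centre of its underside.
- brush: Bystander, loose: brush 190 mm long with a wooden handle, lying on the table on the other side of the stage. Origin at the middle of its underside.
Mind the look-alikes: they are no part of the job. There is more than one size of the basket; the one meant has the size given above. Leave any purple look-alike of the board alone.

How it is judged (in metres and radians):
On the way, in this order (a step that is already met when the one before it is completed fails the run):
1. the notch is seated on the pin while the board is still askew, its far edge 12 mm or more short of the stop (horizontal distance between notch and pin below 0.006 m and x of stop_nose in the frame of board above 0.097 m), for 0.1 s.
2. the board is pressed home: it bears on the pin and on the stop together with more than 0.7 N each (horizontal distance between notch and pin below 0.006 m and contact force between board and pin above 0.7 N and contact force between board and stop above 0.7 N), for 0.1 s.
At the end, for the whole second after the job is handed in: the notch is on the pin within 5 mm, the board's far edge is within 3 mm of the stop's nose, the board lies flat and still on the baseboard, and the basket stands upright and still between its chocks (horizontal distance between notch and pin below 0.005 m and x of stop_nose in the frame of board below 0.088 m and angle between board's own z axis and vertical below 0.04 rad and horizontal distance between basket and board below 0.01 m and angle between basket's own z axis and vertical below 0.08 rad and linear speed of board below 0.01 m/s and linear speed of basket below 0.02 m/s); the robot touches nothing.
It fails at once if the robot touches the basket (contact force between any of the fingers, the arm and basket above 0.5 N).
It fails at once if the basket tips or leaves its place between the chocks (angle between basket's own z axis and vertical above 0.2 rad or horizontal distance between basket and board above 0.015 m).
It fails at once if the robot bumps the light bar (contact force between any of the fingers, the arm and lamp above 2 N).
It fails at once if the board is forced against the pin or the stop with more than 45 N (contact force between board and pin above 45 N or contact force between board and stop above 45 N).
It fails at once if a bystander is moved by more than 20 mm (distance of any of scale_bar, foam_block, bowl, brush from where it was at the start of the episode above 0.02 m).
It also fails if it takes over 72 s, if anything falls off the work surface, if the arm or the gripper's body presses on something with over 40 N, if the wrist force passes 120 N, or if a joint passes its speed limit or range.

## Working session

There is one attempt and no reset: what is moved stays moved. The work goes in short steps, each a Python script; the robot and the scene stay as the last script left them, time stands still between calls to the robot, and variables do not carry over. Pictures are saved under pics/ and viewed, at most 10 in all, crops included, and the job is handed in when it is done.

```bash
ls; mkdir -p pics; python3 - <<'E'
from station import *
import cv2,numpy as np
np.set_printoptions(precision=3,suppress=True)
for c in("top","side"):
    im=get_image(c); cv2.imwrite(f"pics/{c}0.png",im[:,:,::-1])
    k=get_calibration(c); print(c,k)
    for n in("board","pin","stop","basket","lamp","scale_bar","foam_block","bowl","brush","notch","stop_nose"):
        try: print(n,[(round(d["score"],2),np.round(d["extent"]).tolist()) for d in spot_in(n,c)][:4])
        except Exception as e: print(n,e)
print(get_obs())
E
```

```text
pics
top {'fx': 462.8954756590542, 'fy': 462.8954756590542, 'cx': 325.7190627603649, 'cy': 236.93881663539258, 'R': array([[-0.009, -1.   ,  0.014],
       [-0.994,  0.008, -0.112],
       [ 0.112, -0.015, -0.994]]), 't': array([  -1.532,  520.158, 1324.307])}
board [(0.92, [300.0, 216.0, 78.0, 74.0]), (0.64, [214.0, 341.0, 81.0, 71.0])]
pin [(0.64, [310.0, 166.0, 9.0, 14.0])]
stop [(0.61, [270.0, 163.0, 15.0, 34.0])]
basket [(0.93, [298.0, 220.0, 30.0, 21.0]), (0.52, [275.0, 298.0, 21.0, 22.0]), (0.32, [299.0, 216.0, 78.0, 72.0])]
lamp [(0.97, [329.0, 186.0, 192.0, 96.0])]
scale_bar [(0.67, [268.0, 164.0, 11.0, 36.0])]
foam_block [(0.67, [388.0, 268.0, 27.0, 18.0])]
bowl [(0.94, [502.0, 203.0, 40.0, 40.0]), (0.63, [302.0, 218.0, 31.0, 19.0])]
brush [(0.77, [152.0, 225.0, 16.0, 66.0])]
notch [(0.93, [298.0, 216.0, 82.0, 78.0]), (0.6, [217.0, 341.0, 82.0, 72.0])]
stop_nose [(0.52, [360.0, 155.0, 9.0, 20.0])]
side {'fx': 531.0843863524253, 'fy': 531.0843863524253, 'cx': 312.6858580870339, 'cy': 241.04070141678912, 'R': array([[-0.939,  0.344, -0.001],
       [ 0.251,  0.684, -0.684],
 
[... 462 characters left out ...]
[(0.56, [226.0, 130.0, 32.0, 31.0])]
brush [(0.81, [384.0, 453.0, 100.0, 52.0])]
notch [(0.88, [292.0, 273.0, 74.0, 75.0]), (0.68, [279.0, 273.0, 210.0, 184.0]), (0.58, [484.0, 317.0, 115.0, 96.0])]
stop_nose [(0.62, [204.0, 236.0, 18.0, 23.0])]
{'t': 1.2, 'joint_pos': array([67.37 , 12.427, 92.44 ,  0.001, 75.133, -6.427]), 'qvel': array([-0.122,  0.034, -0.022, -0.082,  0.017, -0.023]), 'effort': array([  0.   , -39.69 , -30.425,  -0.   ,   0.001,  -0.   ]), 'tcp_pos': array([174.365, 600.202, 231.319]), 'ee_rot': array([180.   ,  -0.001, 163.797]), 'wrist_force': array([ 0.366, -0.475,  0.618]), 'moment': array([-0.017, -0.011,  0.02 ]), 'grip_force': 0.0, 'grip_width': 85.57528578615998}
```

```bash
python3 - <<'E'
import cv2
t=cv2.imread("pics/top0.png")[110:360,190:440]
cv2.imwrite("pics/topc.png",cv2.resize(t,(600,600),interpolation=cv2.INTER_CUBIC))
s=cv2.imread("pics/side0.png")[120:370,160:480]
cv2.imwrite("pics/sidec.png",cv2.resize(s,(768,600),interpolation=cv2.INTER_CUBIC))
E
```

```text
(no output)
```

View pics/topc.png

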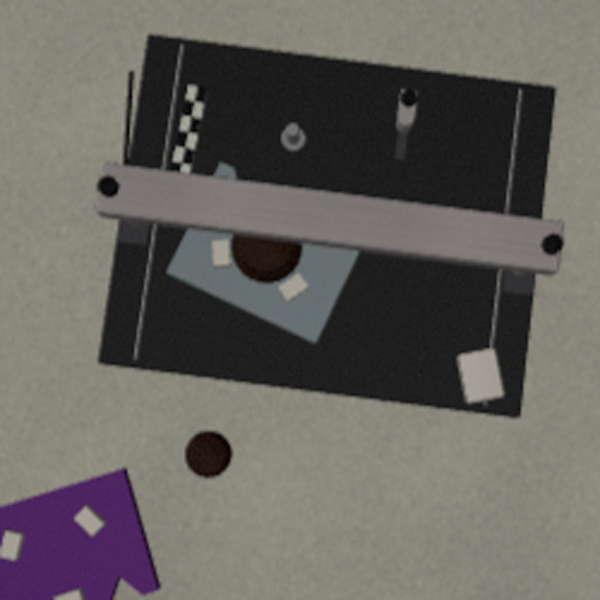

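View pics/sidec.png

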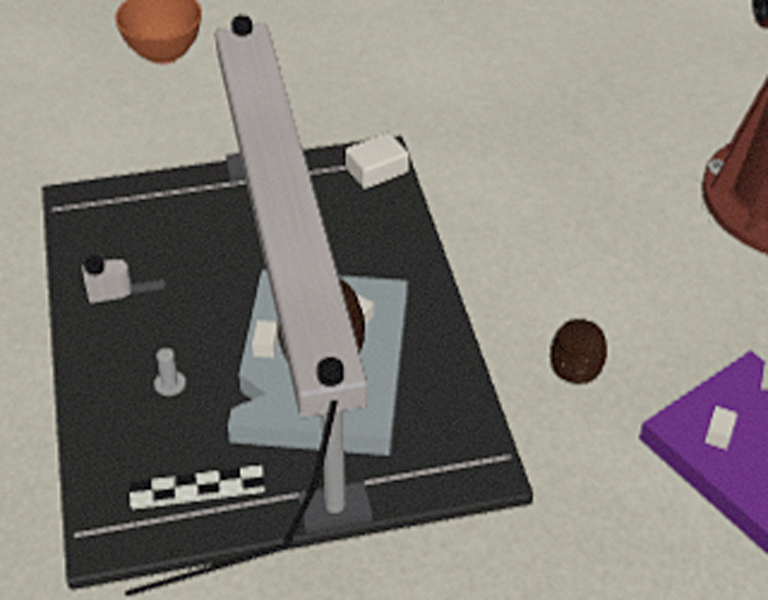

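The real board is the blue-grey one, centred near (300,216) in the top view. The purple board at (214,341) is a look-alike. The dark disc at (298,220) on the board is the real basket; the small dark one at (275,298) on the table is the other size. The pin is near (311,164) and the stop near (359,152). The crops confirm all of this. Next I fit the poses.

```bash
cat > h.py <<'E'
import numpy as np,cv2
from scipy.optimize import least_squares,minimize
from station import *
np.set_printoptions(precision=3,suppress=True)
def proj(c,X):
    k=get_calibration(c); Y=np.atleast_2d(X)@k["R"].T+k["t"]
    return np.c_[k["fx"]*Y[:,0]/Y[:,2]+k["cx"],k["fy"]*Y[:,1]/Y[:,2]+k["cy"]]
def T(p,L):  # planar pose (x,y,yaw) applied to local (x,y,z)
    L=np.atleast_2d(np.asarray(L,float)); c,s=np.cos(p[2]),np.sin(p[2])
    return np.c_[p[0]+c*L[:,0]-s*L[:,1],p[1]+s*L[:,0]+c*L[:,1],L[:,2] if L.shape[1]>2 else np.zeros(len(L))]
def inv(p,W):
    W=np.atleast_2d(W)[:,:2]-p[:2]; c,s=np.cos(p[2]),np.sin(p[2]); return np.c_[c*W[:,0]+s*W[:,1],-s*W[:,0]+c*W[:,1]]
OUT=[(-75,-100),(75,-100),(75,39),(45,60),(75,81),(75,100),(-75,100)]
BOT=np.array([(x,y,18) for x,y in OUT]);TOP=BOT+[0,0,26]
def hull(m,c,X,v): cv2.fillConvexPoly(m,cv2.convexHull(proj(c,X).astype(np.float32)).round().astype(int),v)
CIR=np.array([(np.cos(a),np.sin(a)) for a in np.linspace(0,6.28,24)])
def fitboard(ims,stage,p0):
    S=4; data={}
    for c,im in ims.items():
        f=cv2.GaussianBlur(im,(3,3),0).astype(int)
        blue=((f[...,2]-f[...,0]>8)&(f.sum(2)>200)).astype(np.uint8)
        dark=(f.max(2)<70)
        data[c]=(blue,dark)
    def cost(p):
        tot=0
        for c,(blue,dark) in data.items():
            m=np.zeros((480*S,640*S),np.uint8) if False else np.zeros((480,640),np.uint8)
            sh=lambda X:(proj(c,X)*S+ (S-1)/2)
            u0,v0=np.floor(proj(c,T(p0,TOP)).min(0)-25).astype(int); w=150
            can=np.zeros((w*S,w*S),np.uint8); off=np.array([u0,v0])*S
            poly=lambda X:cv2.fillPoly(can,[np.round((sh(X)-off)*16).astype(np.int32)],255,shift=4)
            t,b=T(p,TOP),T(p,BOT); poly(t)
            for i in range(len(t)):
                j=(i+1)%len(t); poly(np.array([t[i],t[j],b[j],b[i]]))
            m=cv2.resize(can,(w,w),interpolation=cv2.INTER_AREA)/255.
            ex=np.zeros((480,640),np.uint8)
            hull(ex,c,T(stage,[(x,y,z) for x in(-104,-36) for y in(-256,256) for z in(165,225)]),1)
            hull(ex,c,T(stage,[(x,y,z) for x in(-82,-58) for y in(225,251) for z in(18,200)]),1)
            hull(ex,c,T(p,[(46*x,46*y,z) for x,y in CIR for z in(42,130)]),1)
            sl=np.s_[v0:v0+w,u0:u0+w]; B,D,E=blue[sl],dark[sl],ex[sl]==0
            tot+=((B*(1-m)+D*m)*E).sum()
        return tot
    best=None
    for d in (0,.08,-.08):
        r=minimize(cost,np.array(p0)+[0,0,d],method="Nelder-Mead",options=dict(initial_simplex=np.array(p0)+[0,0,d]+np.array([[0,0,0],[12,0,0],[0,12,0],[0,0,.1]]),xatol=.05,fatol=.05))
        if best is None or r.fun<best.fun: best=r
    return best.x,best.fun
E
cat > fit0.py <<'E'
from h import *
U=lambda c,l:np.array([((u+.5)/2.4-.5+(190 if c=="top" else 160),(v+.5)/2.4-.5+(110 if c=="top" else 120)) for u,v in l])
st={"top":U("top",[(148,36),(554,87),(520,416),(100,362)]),"side":U("side",[(70,580),(42,186),(403,136),(532,494)])}
SL={"top":[(170,260,18),(170,-260,18),(-250,-260,18),(-250,260,18)],"side":[(170,260,18),(170,-260,18),(-250,-260,18),(-250,260,18)]}
f=lambda p:np.concatenate([(proj(c,T(p,SL[c]))-st[c]).ravel() for c in st])
r=least_squares(f,[700,0,0],loss="soft_l1",x_scale=[1,1,.01]);stage=r.x
print("stage",stage,f(stage).reshape(-1,2))
for c in st: print(c,"pin foot,top / stop top",proj(c,T(stage,[(59,60,18),(59,60,62),(95,-75,54)])))
ims={c:cv2.imread(f"pics/{c}0.png")[:,:,::-1] for c in st}
g=lambda p:(proj("top",T(p,[(-75,100,44),(-75,-100,44)]))-U("top",[(166,272),(316,343)])).ravel()
p0=least_squares(g,[stage[0]-100,stage[1]+20,stage[2]-.4],x_scale=[1,1,.01]).x;print("p0",p0,g(p0))
for s in (ims,{"top":ims["top"]},{"side":ims["side"]}): print("board",fitboard(s,stage,p0))
p,_=fitboard(ims,stage,p0)
print("in stage",inv(stage,[p[:2]]),p[2]-stage[2],"notch",inv(stage,T(p,[(58.9,60)])))
np.save("stage.npy",stage);np.save("board.npy",p)
for c in st:
    o=ims[c][:,:,::-1].copy(); o=cv2.resize(o,None,fx=4,fy=4)
    q=lambda X:[np.round((proj(c,X)+.5)*4).astype(int)]
    cv2.polylines(o,q(T(p,TOP)),True,(0,0,255),1);cv2.polylines(o,q(T(stage,SL[c])),True,(0,255,0),1)
    cv2.polylines(o,q(T(stage,[(59+8*x,60+8*y,62) for x,y in CIR])),True,(0,255,255),1)
    cv2.polylines(o,q(T(stage,[(85+10*x,-75+10*y,54) for x,y in CIR])),True,(255,255,0),1)
    u,v=(proj(c,[stage[0],stage[1],18])[0]*4).astype(int)
    cv2.imwrite(f"pics/ov_{c}.png",o[v-300:v+300,u-400:u+400])
E
python3 fit0.py
```

```text
stage [666.68  -16.855  -0.135] [[-0.69  -1.748]
 [ 0.631 -1.276]
 [ 0.073  0.035]
 [-1.389  0.022]
 [-0.471  0.219]
 [ 0.174 -1.147]
 [ 0.292 -1.706]
 [ 2.306 -0.572]]
top pin foot,top / stop top [[311.508 166.844]
 [311.254 162.866]
 [358.595 157.543]]
side pin foot,top / stop top [[231.421 278.812]
 [229.256 266.609]
 [208.955 230.151]]
p0 [584.257  64.724  -0.451] [ 0.054  0.027 -0.054 -0.025]Traceback (most recent call last):
  File "fit0.py", line 12, in <module>
    for s in (ims,{"top":ims["top"]},{"side":ims["side"]}): print("board",fitboard(s,stage,p0))
                                                                          ~~~~~~~~^^^^^^^^^^^^
  File "h.py", line 45, in fitboard
    r=minimize(cost,np.array(p0)+[0,0,d],method="Nelder-Mead",options=dict(initial_simplex=np.array(p0)+[0,0,d]+np.array([[0,0,0],[12,0,0],[0,12,0],[0,0,.1]]),xatol=.05,fatol=.05))
    res = _minimize_neldermead(fun, x0, args, callback, bounds=bounds,
                               **options)
    fxr = func(xr)
    fx = function(np.copy(x), *(wrapper_args + args))
  File "h.py", line 32, in cost
    t,b=T(p,TOP),T(p,BOT); poly(t)
                           ~~~~^^^
  File "h.py", line 31, in <lambda>
    poly=lambda X:cv2.fillPoly(can,[np.round((sh(X)-off)*16).astype(np.int32)],255,shift=4)
                                              ~~^^^
  File "h.py", line 28, in <lambda>
    sh=lambda X:(proj(c,X)*S+ (S-1)/2)
                 ~~~~^^^^^
  File "h.py", line 6, in proj
    k=get_calibration(c); Y=np.atleast_2d(X)@k["R"].T+k["t"]
ValueError: time passes only in moves, steps and waits
```

```bash
sed -i 's/^def proj/K={c:get_calibration(c) for c in ("top","side")}\ndef proj/; s/    k=get_calibration(c); Y/    k=K[c]; Y/' h.py; time python3 fit0.py
```

```text
stage [666.68  -16.855  -0.135] [[-0.69  -1.748]
 [ 0.631 -1.276]
 [ 0.073  0.035]
 [-1.389  0.022]
 [-0.471  0.219]
 [ 0.174 -1.147]
 [ 0.292 -1.706]
 [ 2.306 -0.572]]
top pin foot,top / stop top [[311.508 166.844]
 [311.254 162.866]
 [358.595 157.543]]
side pin foot,top / stop top [[231.421 278.812]
 [229.256 266.609]
 [208.955 230.151]]
p0 [584.257  64.724  -0.451] [ 0.054  0.027 -0.054 -0.025]
board (array([588.156,  65.243,  -0.45 ]), np.float64(27.917647058823526))
board (array([586.998,  65.194,  -0.441]), np.float64(13.533333333333331))
board (array([588.942,  65.517,  -0.449]), np.float64(1.5058823529411764))
in stage [[-88.875  70.761]] -0.31438735120255723 notch [[-14.308 109.606]]
real	0m2.014s
user	0m2.038s
sys	0m0.189s
```

View pics/ov_top.png

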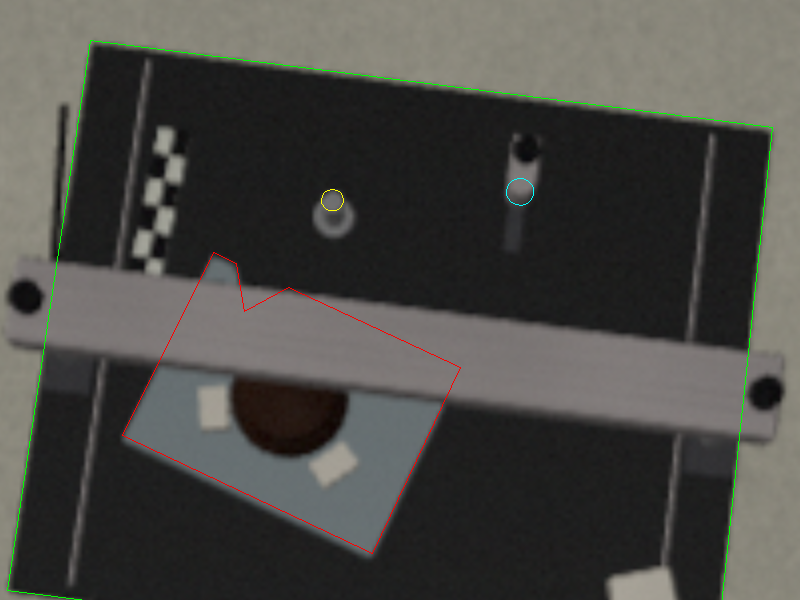

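View pics/ov_side.png

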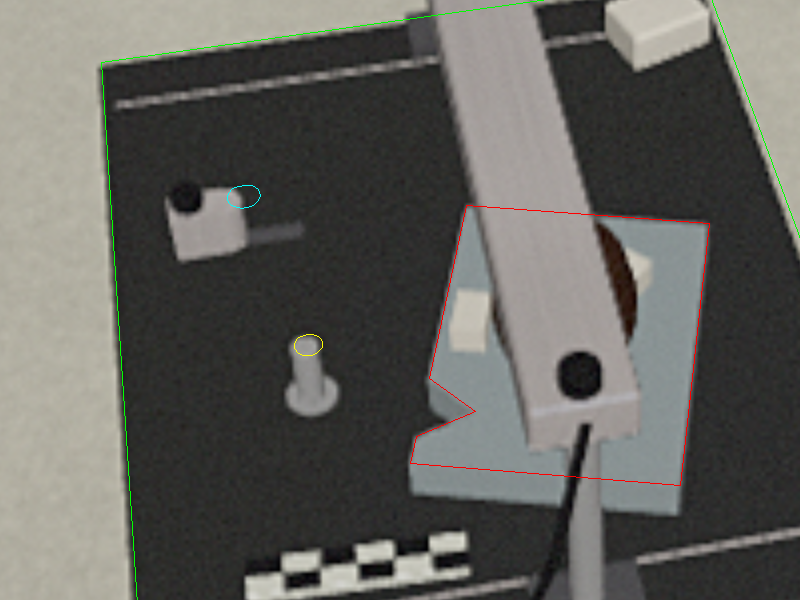

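The overlays match. The board is at −0.31 rad from the stage, and its notch needs to move (+73, −50) mm in the stage frame. I'll use the open fingers as a two-point pusher leaning back 38°.

```bash
cat >> h.py <<'E'
from scipy.spatial.transform import Rotation as Ro
LEAN=np.radians(38)
def att(yaw,flip=1):
    f=np.array([np.cos(yaw),np.sin(yaw),0]);z=f*np.sin(LEAN)+np.array([0,0,-np.cos(LEAN)])
    y=np.array([-np.sin(yaw),np.cos(yaw),0])*flip
    return Ro.from_matrix(np.c_[np.cross(y,z),y,z]).as_euler("xyz",degrees=True)
def tcp(board,bx,by,z): # TCP at board-frame (bx,by)
    return T(board,[(bx,by,z)])[0]
def F(): return np.array(get_obs()["wrist_force"])
E
python3 - <<'E'
from h import *
st=np.load("stage.npy");b=np.load("board.npy")
print("pin",T(st,[(59,60)]))
for fl in(1,-1):
    print(fl,solve_ik(tcp(b,-140,0,130),att(b[2],fl)),solve_ik(tcp(b,-115,0,20),att(b[2],fl)))
move_l([300,350,300]);print(get_obs()["t"],F())
for fl in(1,-1):
    print(fl,solve_ik(tcp(b,-140,0,130),att(b[2],fl)),solve_ik(tcp(b,-115,0,20),att(b[2],fl)))
E
```

```text
pin [[733.231  34.642   0.   ]]
1 [ 24.058  -8.311 133.857 -48.906  38.619  -5.126] None
-1 None None
3.275 [ 0.178 -0.209  0.052]
1 [ 24.058  -8.311 133.857 -48.906  38.619  -5.126] None
-1 None None
```

```bash
cat >> h.py <<'E'
def attL(yaw,lean):
    global LEAN
    LEAN=np.radians(lean); return att(yaw)
def at_notch(pin,yaw): # board pose with notch on pin
    return np.array([*(pin[:2]-T([0,0,yaw],[(58.9,60)])[0,:2]),yaw])
E
python3 - <<'E'
from h import *
st=np.load("stage.npy");b=np.load("board.npy");pin=T(st,[(59,60)])[0]
S=at_notch(pin,b[2]);E_=at_notch(pin,st[2])
for nm,p in(("start",b),("mid",(b+S)/2),("seat",S),("end",E_)):
  for bx in(-110,-78):
    for z in (20,60): print(nm,p,bx,z,[l for l in range(0,45,4) if solve_ik(tcp(p,bx,0,z),attL(p[2],l)) is not None])
E
```

```text
start [588.156  65.243  -0.45 ] -110 20 [0, 4, 8, 12, 16, 20, 24, 28, 32]
start [588.156  65.243  -0.45 ] -110 60 [0, 4, 8, 12, 16, 20, 24, 28, 32, 36]
start [588.156  65.243  -0.45 ] -78 20 [0, 4, 8, 12, 16, 20, 24, 28, 32]
start [588.156  65.243  -0.45 ] -78 60 [0, 4, 8, 12, 16, 20, 24, 28, 32, 36]
mid [621.132  35.724  -0.45 ] -110 20 [0, 4, 8, 12, 16, 20, 24, 28, 32]
mid [621.132  35.724  -0.45 ] -110 60 [0, 4, 8, 12, 16, 20, 24, 28, 32, 36]
mid [621.132  35.724  -0.45 ] -78 20 [0, 4, 8, 12, 16, 20, 24, 28, 32]
mid [621.132  35.724  -0.45 ] -78 60 [0, 4, 8, 12, 16, 20, 24, 28, 32, 36]
seat [654.107   6.205  -0.45 ] -110 20 [0, 4, 8, 12, 16, 20, 24, 28, 32]
seat [654.107   6.205  -0.45 ] -110 60 [0, 4, 8, 12, 16, 20, 24, 28, 32, 36]
seat [654.107   6.205  -0.45 ] -78 20 [0, 4, 8, 12, 16, 20, 24, 28, 32]
seat [654.107   6.205  -0.45 ] -78 60 [0, 4, 8, 12, 16, 20, 24, 28, 32, 36]
end [666.779 -16.868  -0.135] -110 20 [0, 4, 8, 12, 16, 20, 24, 28, 32, 44]
end [666.779 -16.868  -0.135] -110 60 [0, 4, 8, 12, 16, 20, 24, 28, 32, 36]
end [666.779 -16.868  -0.135] -78 20 [0, 4, 8, 12, 16, 20, 24, 28, 32, 44]
end [666.779 -16.868  -0.135] -78 60 [0, 4, 8, 12, 16, 20, 24, 28, 32, 36]
```

```bash
python3 - <<'E'
from h import *
b=np.load("board.npy");a=attL(b[2],31)
goto(tcp(b,-118,0,90),a)
wait(.2);f0=F();print(get_obs()["t"],f0)
for z in(45,36,31,27,24,22,20):
    move_l(tcp(b,-118,0,z),speed=60);f=F()-f0;print(z,f)
    if f[2]>1.5: break
np.save("zlow.npy",z)
for c in("top","side"):
    im=get_image(c); cv2.imwrite(f"pics/{c}1.png",im[:,:,::-1])
o=cv2.imread("pics/side1.png")[190:340,220:420];cv2.imwrite("pics/side1c.png",cv2.resize(o,(800,600),interpolation=cv2.INTER_CUBIC))
print(get_obs()["t"],get_obs()["tcp_pos"])
E
```

```text
4.8167 [-0.715  0.433 -0.291]
45 [ 0.817 -1.083  1.46 ]
36 [ 0.535 -1.182 -0.455]
31 [ 0.86  -0.002  0.178]
27 [ 0.55  -0.61  -0.263]
24 [-0.019  0.44   0.37 ]
22 [ 0.32  -0.721  0.426]
20 [0.801 0.193 0.998]
7.3667 [481.883 116.52   19.982]
```

View pics/side1c.png

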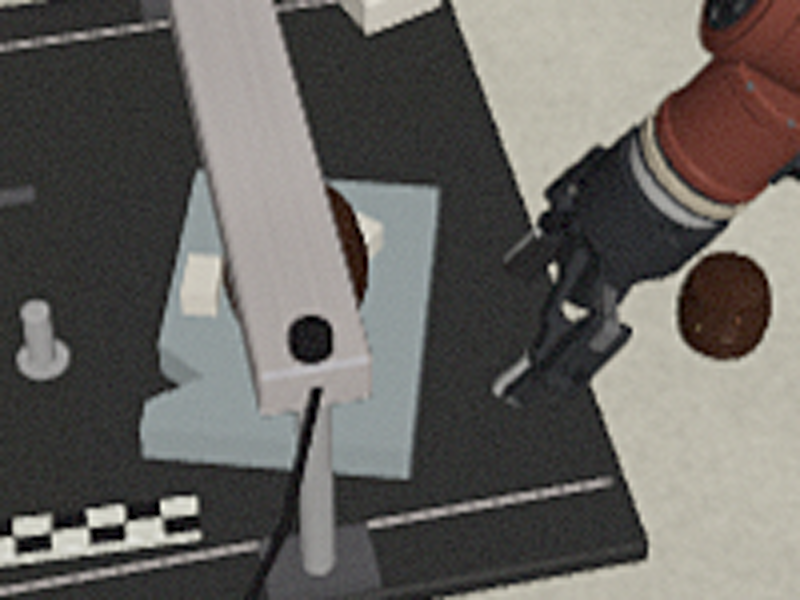

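The fingers straddle the near edge, just above the baseboard, with no contact. Next I push to about 80% of the way and look again.

```bash
python3 - <<'E'
from h import *
st=np.load("stage.npy");b=np.load("board.npy");pin=T(st,[(59,60)])[0];S=at_notch(pin,b[2])
move_l(tcp(b,-84,0,20),speed=60)
f0=F()
for bx in (-82,-80,-78,-76):
    move_l(tcp(b,bx,0,20),speed=30); print(bx,inv([0,0,b[2]],[(F()-f0)]))
for k in np.linspace(0,.8,7)[1:]:
    move_l(tcp(b+k*(S-b),-76,0,20),speed=40); print(k.round(2),inv([0,0,b[2]],[(F()-f0)]),(F()-f0)[2])
ims={c:get_image(c) for c in("top","side")}
for c in ims: cv2.imwrite(f"pics/{c}2.png",ims[c][:,:,::-1])
g=b+.8*(S-b)
for s in(ims,{"side":ims["side"]}): 
    p,q=fitboard(s,st,g);print(p,q,"expected",g,"notch-pin in stage",inv(st,T(p,[(58.9,60)]))-[59,60],p[2]-st[2])
print(get_obs()["t"],"tool in board",inv(p,[get_obs()["tcp_pos"]]))
o=ims["side"][200:320,200:360,::-1].copy();o=cv2.resize(o,(800,600),interpolation=cv2.INTER_CUBIC)
cv2.polylines(o,[np.round((proj("side",T(p,TOP))+.5-[200,200])*5).astype(int)],True,(0,0,255),1);cv2.imwrite("pics/side2c.png",o)
np.save("board2.npy",p)
E
```

```text
-82 [[ 1.89  -0.085]]
-80 [[-0.082  0.409]]
-78 [[ 1.447 -0.201]]
-76 [[ 0.492 -0.38 ]]
0.13 [[-2.844  1.322]] -0.6450683053508399
0.27 [[0.155 1.745]] -1.5236217436671524
0.4 [[-0.671  1.256]] -0.22515840525779166
0.53 [[-0.962  1.621]] -0.4917232310112246
0.67 [[-0.643  2.236]] -1.131717263638166
0.8 [[-1.417  0.6  ]] -1.5323418453385524
[639.602  19.431  -0.451] 34.07450980392157 expected [640.917  18.013  -0.45 ] notch-pin in stage [[-16.101  11.045]] -0.3157826327050314
[642.215  20.301  -0.447] 0.18823529411764706 expected [640.917  18.013  -0.45 ] notch-pin in stage [[-13.799  12.583]] -0.31143707920046226
11.8333 tool in board [[-76.095  -2.483]]
```

View pics/side2c.png

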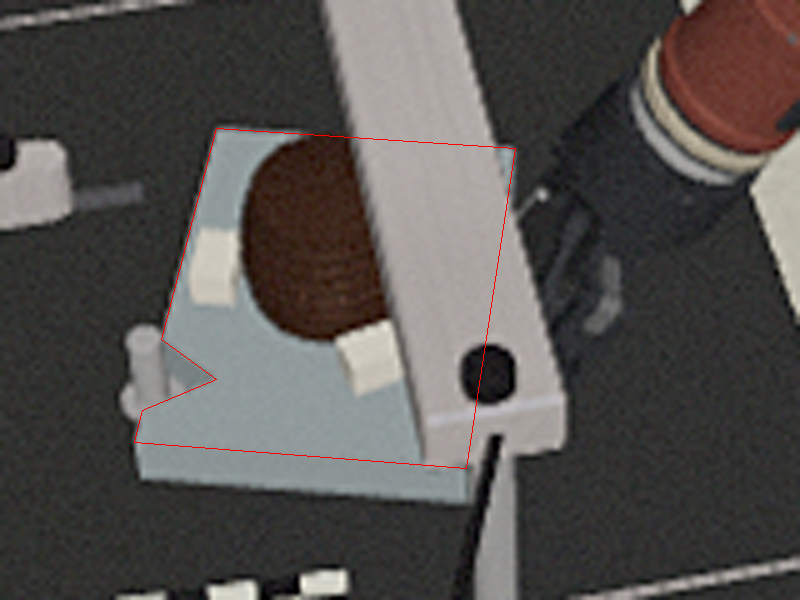

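```bash
python3 - <<'E'
from h import *
st=np.load("stage.npy");b=np.load("board2.npy");pin=T(st,[(59,60)])[0];S=at_notch(pin,b[2])
p0=np.array(get_obs()["tcp_pos"]);p0[2]=20
d=(S-b)[:2];d[:]=T([0,0,st[2]],[(15,-12)])[0,:2];L=np.hypot(*d);d/=L;print("L",L)
for s in np.arange(3,L+9,1.5):
    move_l(p0+[*(d*s),0],speed=20)
    f=inv([0,0,b[2]],[np.mean([F() for _ in range(1)],0)])[0];print(s,f)
    if np.hypot(*f)>9: break
ims={c:get_image(c) for c in("top","side")}
for c in ims: cv2.imwrite(f"pics/{c}3.png",ims[c][:,:,::-1])
for s in(ims,{"side":ims["side"]}): 
    p,q=fitboard(s,st,S);print(p,q,"notch-pin in stage",inv(st,T(p,[(58.9,60)]))-[59,60],p[2]-st[2])
print(get_obs()["t"],"tool in board",inv(p,[get_obs()["tcp_pos"]]))
o=ims["side"][200:320,200:360,::-1].copy();o=cv2.resize(o,(800,600),interpolation=cv2.INTER_CUBIC)
cv2.imwrite("pics/side3c.png",o);np.save("board3.npy",p)
E
```

```text
L 19.209372712298546
3.0 [-3.994  1.624]
4.5 [-4.958  2.262]
6.0 [-4.206  2.397]
7.5 [-5.642  2.821]
9.0 [-4.396  2.403]
10.5 [-4.365  2.133]
12.0 [-4.553  2.064]
13.5 [-4.572  1.953]
15.0 [-4.062  2.356]
16.5 [-4.841  2.578]
18.0 [-4.476  2.721]
19.5 [-4.458  2.976]
21.0 [-6.797  1.836]
22.5 [-8.48   2.861]
24.0 [-15.051   3.13 ]
[655.252   4.852  -0.44 ] 38.37647058823529 notch-pin in stage [[ 0.939 -0.469]] -0.30474056717228015
[656.759   5.109  -0.432] 0.0 notch-pin in stage [[2.077 0.583]] -0.2967123262038447
15.7417 tool in board [[-75.282  -1.544]]
```

View pics/side3c.png

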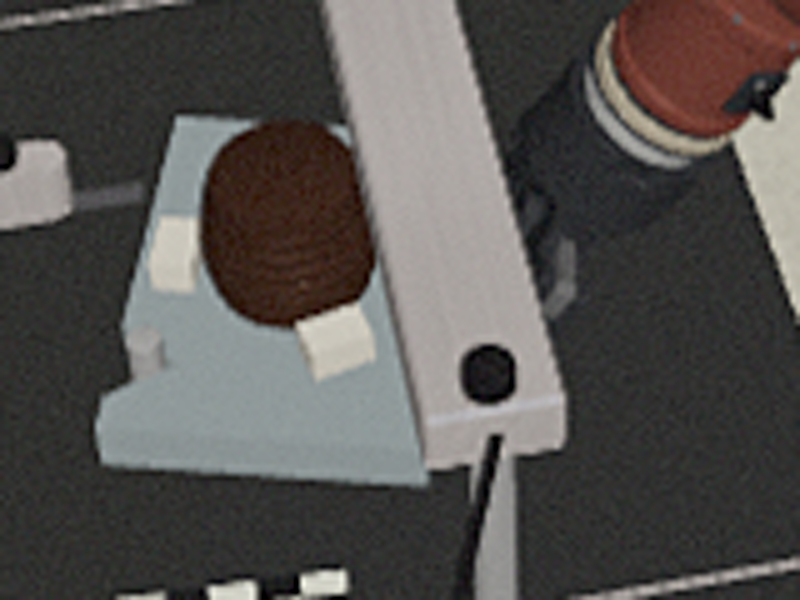

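Seated at about 15 N, still askew at −0.30 rad. Now I swing about the pin, trimming on force.

```bash
cat > swing.py <<'E'
from h import *
def step(P,y,trim,pos0,yaw0,lean=31,speed=20):
    """pose got by turning the seated tool pose (pos0,yaw0) about P to yaw y, advanced by trim along board x"""
    r=T([0,0,y-yaw0],[(*(pos0[:2]-P),0)])[0,:2]
    q=P+r+trim*np.array([np.cos(y),np.sin(y)])
    move_l([*q,20],attL(y,lean),speed=speed)
    o=get_obs();return inv([0,0,y],[o["wrist_force"]])[0],o["moment"][2]
E
python3 - <<'E'
from swing import *
st=np.load("stage.npy");b=np.load("board3.npy");P=(T(st,[(59,60)])[0,:2]+T(b,[(58.9,60)])[0,:2])/2
b2=np.load("board2.npy");pos0=np.array(get_obs()["tcp_pos"]);yaw0=b2[2];yaw0=np.load("board.npy")[2] # tool yaw so far
y=yaw0;trim=0
while y-st[2]<-.10:
    y+=.025
    f,m=step(P,y,trim,pos0,yaw0);print(round(y-st[2],3),round(trim,2),f,round(m,3))
    if -f[0]>14: trim-=.5
    if -f[0]<6: trim+=.5
    if np.hypot(*f)>28: print("high");break
np.savez("sw.npz",P=P,pos0=pos0,yaw0=yaw0,y=y,trim=trim)
ims={c:get_image(c) for c in("top","side")}
for c in ims: cv2.imwrite(f"pics/{c}4.png",ims[c][:,:,::-1])
for s in(ims,{"side":ims["side"]}): 
    p,q=fitboard(s,st,at_notch(np.array([*P]),y));print(p,q,"notch-pin in stage",inv(st,T(p,[(58.9,60)]))-[59,60],p[2]-st[2])
print(get_obs()["t"],"tool in board",inv(p,[get_obs()["tcp_pos"]]))
E
```

```text
-0.289 0 [-6.702  1.808] 0.323
-0.264 0 [-7.014  2.784] 0.389
-0.239 0 [-6.563  2.108] 0.356
-0.214 0 [-6.242  2.1  ] 0.421
-0.189 0 [-6.542  1.742] 0.365
-0.164 0 [-5.807  1.366] 0.383
-0.139 0.5 [-8.795  2.411] 0.334
-0.114 0.5 [-7.94   2.112] 0.313
-0.089 0.5 [-7.642  2.555] 0.209
[663.048 -10.57   -0.234] 43.34901960784314 notch-pin in stage [[ 1.064 -0.34 ]] -0.09841053659269855
[664.788 -10.109  -0.221] 0.12549019607843137 notch-pin in stage [[2.052 1.148]] -0.08601195522084329
18.7833 tool in board [[-75.814  -4.545]]
```

```bash
python3 - <<'E'
from swing import *
st=np.load("stage.npy");z=np.load("sw.npz");P,pos0=z["P"],z["pos0"];yaw0,y,trim=float(z["yaw0"]),float(z["y"]),float(z["trim"])
while y-st[2]<.11:
    y+=.006
    f,m=step(P,y,trim,pos0,yaw0,speed=15);print(round(y-st[2],3),round(trim,2),f,round(m,3))
    if -f[0]<5: trim+=.4
    if -f[0]>18: print("stop");break
wait(.3);o=get_obs();print(inv([0,0,y],[o["wrist_force"]]),o["moment"],o["t"])
np.savez("sw.npz",P=P,pos0=pos0,yaw0=yaw0,y=y,trim=trim)
ims={c:get_image(c) for c in("top","side")}
for c in ims: cv2.imwrite(f"pics/{c}5.png",ims[c][:,:,::-1])
for s in(ims,{"side":ims["side"]}): 
    p,q=fitboard(s,st,at_notch(P,y));print(p,q,"notch-pin in stage",inv(st,T(p,[(58.9,60)]))-[59,60],p[2]-st[2])
print("tool in board",inv(p,[get_obs()["tcp_pos"]]))
o=ims["side"][180:330,180:380,::-1];cv2.imwrite("pics/side5c.png",cv2.resize(o,(800,600),interpolation=cv2.INTER_CUBIC))
E
```

```text
-0.083 0.5 [-7.884  2.919] 0.205
-0.077 0.5 [-8.864  2.196] 0.147
-0.071 0.5 [-8.482  2.6  ] 0.118
-0.065 0.5 [-7.947  3.056] 0.218
-0.059 0.5 [-8.798  2.949] 0.11
-0.053 0.5 [-9.051  3.423] 0.15
-0.047 0.5 [-9.09  2.83] 0.075
-0.041 0.5 [-9.503  3.087] 0.104
-0.035 0.5 [-9.655  3.443] 0.034
-0.029 0.5 [-8.835  3.754] 0.09
-0.023 0.5 [-8.96   1.841] 0.011
-0.017 0.5 [-9.918  2.694] 0.017
-0.011 0.5 [-9.769  3.178] -0.05
-0.005 0.5 [-9.294  3.082] -0.004
0.001 0.5 [-10.312   3.081] -0.078
0.007 0.5 [-10.788   2.104] -0.097
0.013 0.5 [-10.19    1.128] -0.146
0.019 0.5 [-10.249   2.04 ] -0.235
0.025 0.5 [-11.323   2.702] -0.234
0.031 0.5 [-9.415  0.727] -0.299
0.037 0.5 [-10.257   1.86 ] -0.304
0.043 0.5 [-10.153   1.217] -0.326
0.049 0.5 [-11.868   1.935] -0.418
0.055 0.5 [-11.715   0.649] -0.42
0.061 0.5 [-12.91    1.117] -0.396
0.067 0.5 [-12.394   0.958] -0.413
0.073 0.5 [-13.15    1.159] -0.48
0.079 0.5 [-12.981   2.033] -0.501
0.085 0.5 [-12.889   0.819] -0.422
0.091 0.5 [-15.617   2.253] -0.439
0.097 0.5 [-15.842   2.969] -0.401
0.103 0.5 [-15.367   4.05 ] -0.407
0.109 0.5 [-16.565   3.746] -0.424
0.115 0.5 [-16.959   4.385] -0.471
[[-17.433   4.648]] [ 0.161  1.78  -0.439] 27.5833
[670.163 -21.038  -0.059] 35.36078431372549 notch-pin in stage [[-0.851  0.658]] 0.07663896816407312
[671.739 -20.486  -0.064] 0.0 notch-pin in stage [[0.971 1.135]] 0.07142500227265837
tool in board [[-77.171  -7.647]]
```

View pics/side5c.png

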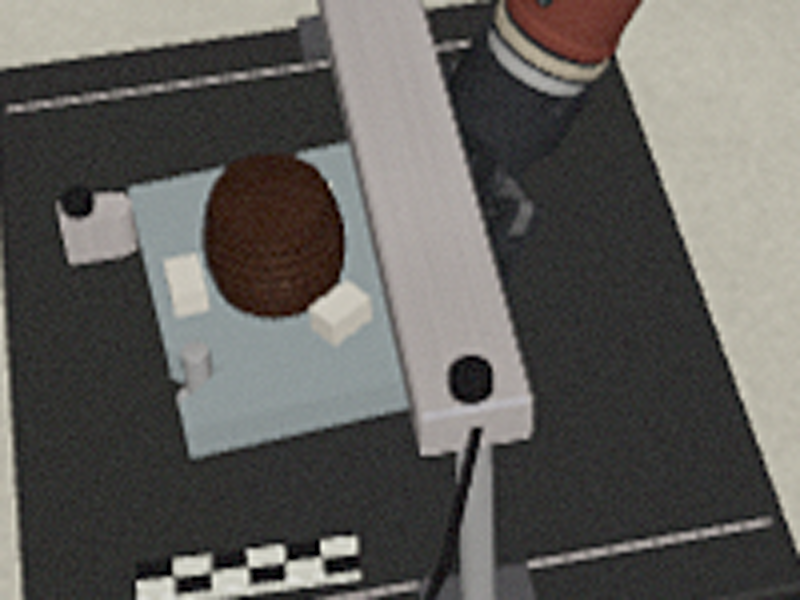

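The board is on the stop at about +0.072 rad. The tool has turned past the board, so only the right finger is loaded. I'll square the tool to the board and press with both fingers so the notch is pressed home as well.

```bash
python3 - <<'E'
from swing import *
st=np.load("stage.npy");z=np.load("sw.npz");P,pos0=z["P"],z["pos0"];yaw0,y,trim=float(z["yaw0"]),float(z["y"]),float(z["trim"])
yt=st[2]+.072
while y>yt+1e-6:   # square up, right finger roughly held: advance while turning back
    y=max(yt,y-.011); trim+=.6
    f,m=step(P,y,trim,pos0,yaw0,speed=15);print(round(y-st[2],3),round(trim,2),f,round(m,3))
    if -f[0]>24: trim-=.8
for _ in range(12):
    if -f[0]>22: break
    trim+=.4; f,m=step(P,y,trim,pos0,yaw0,speed=15);print("press",round(trim,2),f,round(m,3))
wait(.4)
np.savez("sw.npz",P=P,pos0=pos0,yaw0=yaw0,y=y,trim=trim)
ims={c:get_image(c) for c in("top","side")}
for c in ims: cv2.imwrite(f"pics/{c}6.png",ims[c][:,:,::-1])
for s in(ims,{"side":ims["side"]}): 
    p,q=fitboard(s,st,at_notch(P,y));print(p,q,"notch-pin in stage",inv(st,T(p,[(58.9,60)]))-[59,60],p[2]-st[2])
print("tool in board",inv(p,[get_obs()["tcp_pos"]]),F(),get_obs()["t"])
E
```

```text
0.104 1.1 [-14.586  -0.273] -0.775
0.093 1.7 [-11.524  -3.868] -0.892
0.082 2.3 [-9.329 -6.039] -0.906
0.072 2.9 [-10.815  -6.176] -0.838
press 3.3 [-12.103  -6.771] -0.812
press 3.7 [-14.428  -7.013] -0.962
press 4.1 [-18.701  -8.029] -1.012
press 4.5 [-20.544  -7.612] -1.081
press 4.9 [-22.456  -8.689] -1.131
[669.966 -20.809  -0.071] 32.65882352941176 notch-pin in stage [[-0.274  0.174]] 0.06407342772680807
[671.973 -20.23   -0.068] 0.0 notch-pin in stage [[1.451 1.177]] 0.06698667915070569
tool in board [[-75.734  -5.601]] [-23.009  -7.739  13.057] 30.4333
```

The press is centred, but an 8.7 N side force (to the left) is unloading the stop. I'll take it off by shifting the tool right while holding the press.

```bash
python3 - <<'E'
from swing import *
st=np.load("stage.npy");y=float(np.load("sw.npz")["y"])
q=np.array(get_obs()["tcp_pos"]);q[2]=20;ex=T([0,0,y],[(1,0,0)])[0];ey=T([0,0,y],[(0,1,0)])[0]
f=inv([0,0,y],[F()])[0]
# commanded pose differs a little from the measured one: carry on from the stored command
z=np.load("sw.npz");r=T([0,0,y-float(z["yaw0"])],[(*(z["pos0"][:2]-z["P"]),0)])[0,:2]
q=np.array([*(z["P"]+r),20])+float(z["trim"])*ex
for i in range(14):
    if f[1]>0.5 and -f[0]>18: break
    if f[1]<=0.5: q=q-.5*ey
    if -f[0]<19: q=q+.3*ex
    move_l(q,speed=15);f=inv([0,0,y],[F()])[0];print(f,round(get_obs()["moment"][2],3))
wait(.5);print(inv([0,0,y],[F()]))
ims={c:get_image(c) for c in("top","side")}
for c in ims: cv2.imwrite(f"pics/{c}7.png",ims[c][:,:,::-1])
for s in(ims,{"side":ims["side"]}): 
    p,qq=fitboard(s,st,at_notch(z["P"],y));print(p,qq,"notch-pin in stage",inv(st,T(p,[(58.9,60)]))-[59,60],p[2]-st[2])
print("tool in board",inv(p,[get_obs()["tcp_pos"]]),get_obs()["t"]);np.save("q.npy",q)
E
```

```text
[-22.037  -6.689] -0.956
[-22.292  -5.046] -0.833
[-21.464  -2.857] -0.666
[-19.099  -0.871] -0.499
[-19.568   0.805] -0.287
[[-19.495   0.473]]
[670.863 -21.012  -0.065] 34.364705882352936 notch-pin in stage [[0.271 0.412]] 0.06990403429058634
[672.396 -20.382  -0.065] 0.0 notch-pin in stage [[1.653 1.287]] 0.07071147973200446
tool in board [[-76.076  -5.856]] 32.2833
```

```bash
python3 - <<'E'
from swing import *
st=np.load("stage.npy");z=np.load("sw.npz");y=float(z["y"]);q=np.load("q.npy");ex=T([0,0,y],[(1,0,0)])[0];ey=T([0,0,y],[(0,1,0)])[0]
for i in range(6):
    f=inv([0,0,y],[F()])[0]
    if -f[0]>25: break
    q=q+.4*ex-(.2*ey if f[1]<0 else 0); move_l(q,speed=15);print(inv([0,0,y],[F()]),get_obs()["moment"][2])
wait(.6);print(inv([0,0,y],[F()]))
move_l(q-5*ex,speed=15);move_l(q-60*ex,speed=60);move_l(q-80*ex+[0,0,80],speed=100)
wait(.3)
ims={c:get_image(c) for c in("top","side")}
for c in ims: cv2.imwrite(f"pics/{c}8.png",ims[c][:,:,::-1])
for s in(ims,{"side":ims["side"]}): 
    p,qq=fitboard(s,st,at_notch(z["P"],y));print(p,qq,"notch-pin in stage",inv(st,T(p,[(58.9,60)]))-[59,60],p[2]-st[2])
print(get_obs()["t"],F())
o=ims["side"][200:320,200:360,::-1];cv2.imwrite("pics/side8c.png",cv2.resize(o,(800,600),interpolation=cv2.INTER_CUBIC))
E
```

```text
[[-21.286   0.06 ]] -0.3728859054241436
[[-24.784  -0.039]] -0.41633741821784864
[[-26.537   0.005]] -0.4136982627735258
[[-26.767  -0.266]]
[670.25  -20.938  -0.062] 38.101960784313725 notch-pin in stage [[-0.54   0.568]] 0.07292657721311989
[672.13  -20.629  -0.066] 0.0 notch-pin in stage [[1.543 0.905]] 0.0688434749904692
36.5583 [-0.066  0.062  0.145]
```

View pics/side8c.png

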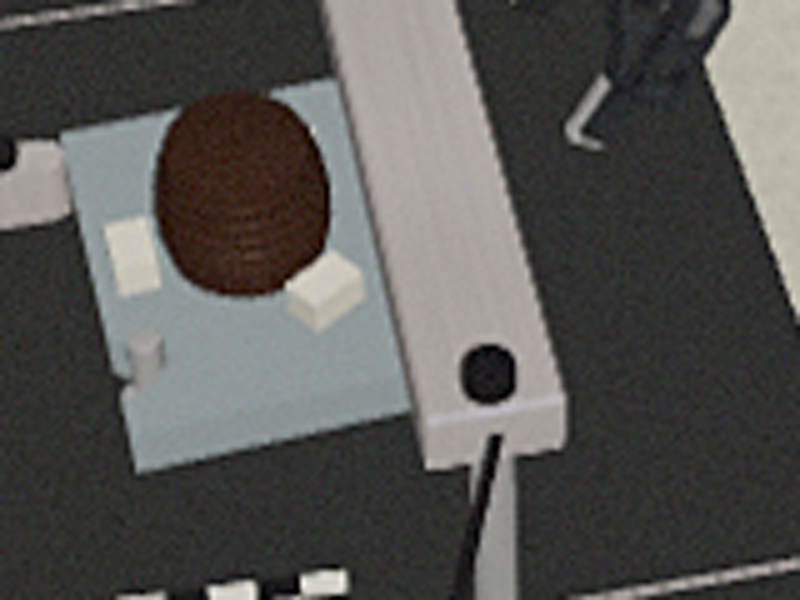

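The picture shows the board flat, with the pin in the notch at about (145,350) and the far edge on the stop's nose at about (68,185). The basket is upright between its chocks and the fingers are clear.

```bash
python3 -c "
from station import *
print(sign_off())"
```

```text
the job is handed in; nothing more can be done
None
```

I handed the job in at about 37 s of robot time: the board is seated on the pin and lies against the stop, with the basket upright between its chocks and the arm clear. The last press was about 27 N, and sign-off returned no verdict.

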